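# Centre the can on the scale's rocking pan and zero it

## Task

The empty galvanised can was set down off-centre on the small round pan of the laundry scale, and the pan leans under it so the scale would weigh false. With light taps of the fingertips on its side, nudge the can to the middle of the pan, so that it stands upright with its foot wholly on the pan and the pan is level, without tipping it or knocking it off, and let go of it; then push the scale's long zero key fully down with a fingertip and let it come up again, with the can still in the middle. Do not grip or lift the can, do not press the small round power key, and leave the other things where they are.

Things in the scene. Friction and masses are not known exactly. Their poses are not given: they have to be found in the camera images.
- small_can: the empty, open galvanised can on the scale's pan: round, 97 mm tall, about 120 g, foot 58 mm in diameter, side about 60 mm in diameter near the foot and 67 mm in diameter at the rim. Origin: centre of its underside; z up along its axis. It stands freely on the pan and slides on it when pushed; pushed high or hard it tips, and it falls off once its middle passes the pan's edge
- pan_top (a point): centre of the top face of the scale's round steel pan, 72 mm in diameter and 5 mm thick, its top 46 mm above the worktop and 18 mm above the scale's case; z is the pan's upward normal. The pan rocks up to 5 degrees any way on a sprung centre post (about 0.4 N m per rad), leans to the side where the can stands and comes level when the can is in the middle
- scale: the scale, fixed to the worktop: flat aluminium case 236 mm (x) by 150 mm (y), top 28 mm above the worktop; pan axis at x = +45 mm, a flat dark display at x = -41 mm, two black keys in the front strip at x = -88 mm. Origin: centre of its underside; x points from the keys to the pan (away from the operator), z up. A wall corner that rises from the worktop stands behind it to the left, some 0.25 m from the pan
- zero_key (a joint): travel of the zero key, 0 up, 0.005 m fully down; it springs back, 1.2 N to start it, rising to 5.2 N fully down
- zero_key_top (a point): centre of the top of the zero key, the long oblong key (42 mm along the scale's y by 18 mm) at the right of the front strip, seen from the robot; its top is 35.5 mm above the worktop, 7.5 mm above the case
- power_key (a joint): travel of the power key, 0 up, 0.005 m fully down; not to be pressed
- power_key_top (a point): centre of the top of the power key, the small round key 16 mm in diameter at the left of the front strip, 78 mm from the zero key, same height
- scoop: detergent scoop, cup 68 mm across and 48 mm tall with a flat tab, right of the scale; leave alone. Origin: underside
- reel: standing reel of sewing thread, 31 mm in diameter, 43 mm tall, left of the scale; leave alone. Origin: centre of underside
- marker: marker pen lying left of the scale's front, 135 mm long (its y), 16 mm thick; leave alone. Origin: middle of its underside
- tape_roll: flat roll of tape, 100 mm in diameter, 25 mm high, behind the scale; leave alone. Origin: centre of underside
- candle: candle in a glass jar, 76 mm in diameter, 90 mm tall, behind the scale to the left; leave alone. Origin: centre of underside
- sewing_tin: pressed tin box, 93 x 133 x 55 mm, left of the scale; leave alone. Origin: centre of underside
Things that resemble listed ones, but are neither listed nor needed, are in the scene too. Leave any yellow look-alike of the small_can alone.

How it is judged:
On the way, in this order (a step that is already met when the one before it is completed fails the run):
1. the can stands upright in the middle of the level pan and is not touched (horizontal distance between small_can and pan_top below 0.006 m and angle between small_can's own z axis and vertical below 0.05 rad and angle between pan_top's own z axis and vertical below 0.04 rad and height (world z) of small_can between 0.04 and 0.052 m and contact force between the fingers and small_can below 0.05 N and linear speed of small_can below 0.01 m/s), for 0.4 s.
2. the zero key is pushed fully down while the can stands in the middle (value of joint zero_key above 0.004 m and horizontal distance between small_can and pan_top below 0.006 m and angle between small_can's own z axis and vertical below 0.05 rad and angle between pan_top's own z axis and vertical below 0.04 rad and height (world z) of small_can between 0.04 and 0.052 m), for 0.05 s.
At the end, for the whole second after the job is handed in: the can stands on the pan within 6 mm of its middle, upright and at rest, the pan level within 0.04 rad, the zero key up again after a full press (horizontal distance between small_can and pan_top below 0.006 m and angle between small_can's own z axis and vertical below 0.05 rad and angle between pan_top's own z axis and vertical below 0.04 rad and height (world z) of small_can between 0.04 and 0.052 m and linear speed of small_can below 0.01 m/s and value of joint zero_key below 0.001 m); the robot touches nothing.
It fails at once if the can is tipped more than 17 degrees or falls off the pan (angle between small_can's own z axis and vertical above 0.3 rad or height (world z) of small_can below 0.03 m).
It fails at once if the can is lifted (height (world z) of small_can above 0.06 m).
It fails at once if the can is gripped or struck (more than 8 N from the fingers) (contact force between the fingers and small_can above 8 N).
It fails at once if the power key is pressed (value of joint power_key above 0.0025 m).
It fails at once if one of the other things is moved more than 15 mm (distance of any of scoop, reel, marker, tape_roll, candle, sewing_tin from where it was at the start of the episode above 0.015 m).
It also fails if it takes over 53 s, if anything falls off the work surface, if the arm or the gripper's body presses on something with over 40 N, if the wrist force passes 120 N, or if a joint passes its speed limit or range.

## Robot

A 7-joint arm with a two-finger parallel gripper is mounted at the origin on a cart in front of the work surface, level with it; the furniture and walls round the work are solid. World frame = base frame: x ahead of the robot, y to its left, z up, the work surface at z = 0. Lengths are in m, angles in rad, forces in N, time in s.
With the tool pointing down it reaches from about 0.4 to 0.875 m from the base axis. Payload 6.5 kg.
Tool frame: the origin (TCP) lies on the front face of the gripper's body, between the roots of the fingers; the fingertips stand 73 mm ahead of it and the grasp point (between the pads) lies 54 mm ahead of it; y points along the fingers, z is the direction in which the jaws open and shut, and the axes are right-handed (so a half turn about y gives the same grasp; the last joint's range is limited). The gripper opens to 85 mm and grips with 20 to 120 N. Pads are 22 mm wide; open, the fingers measure 114 mm over their backs; the gripper's body (76 mm by 85 mm) begins 54 mm behind the grasp point. The pads swing forward as they close: fully open they stand 13 mm farther back than shut.
Start: joints at [1.184, 0.536, -0.004, 1.538, 0.003, 1.067, -0.071], TCP at [0.205, -0.617, 0.304] pointing down, gripper open.
Joint ranges: [-2.7, 2.7], [-0.37, 2.16], [-1.27, 1.26], [0.24, 2.4], [-1.31, 4.45], [0.19, 1.91], [-2.76, 2.76]. Speed limits (rad/s): [2.39, 2.39, 3.14, 3.14, 3.14, 3.14, 3.14].

## Interface

Orientations are given as a 3x3 rotation matrix whose columns are the frame's x, y, z axes.
In Python, from cell import get_obs, eyes, workorder gives the robot as it stands.
- The arm moves only by the tool send_rows, never from a script. Its argument "deltas" is a list of rows, each a list of 3 entries, a list of its own where there are three numbers: the shift along the tool's x, y, z as a fraction of full scale, then the turn, a rotation vector about the tool's x, y, z as a fraction of full scale, then the closure in counts, from 0 (fully open) to 255 (shut). A call has 1 to 10 rows; each row shifts and turns the commanded pose from where the row before left it, along the tool's axes as they then stand; what a row does not reach is not made up. Full scale, the value 1, is 0.15 m for a shift and pi rad for a turn. A row lasts 1/10 s, in which the tool goes at most 50 mm and 8.59 degrees, less where a joint would pass 70% of its speed; a pose out of reach is approached as far as the arm can. A call with a number of a shift or a turn outside -1 to 1 is refused whole. A call with a gripper value outside its range is refused whole. The fingers move at their own pace and stop on an object; "force" is the grip in N (left out, the last holds). Time passes only in rows, so rows that do not move let the fingers close. It gives the time, the measured TCP pose, the force and the opening at its end, in the units of the state.
- get_obs(): the state, without advancing time (a new reading comes with each control period).
- eyes.read_camera(name): name is "side" or "top"; returns (picture, depth): 420x560x3 uint8, red, green, blue; 420x560 float32, m along the optical axis (not along the pixel's ray), 0 where there is no reading.
- eyes.calibration(name): a dict with "mtx" (3x3 intrinsics, pixels), "rvec" (rotation vector, rad) and "tvec" (3), from world to camera coordinates, as OpenCV has them. Camera axes: x right, y down, z forward; pixel columns grow to the right and rows downward; lengths in m; the calibration is good to about 2 mm. A picture is of the moment at which its call begins. calibration takes no time and is no camera call.
- workorder.job_done(): hands the job in, once; it reports no verdict.
The state is a dict: "t": time; "qpos": joint angles; "joint_velocities": joint speeds; "tau": joint torques, N m; "tcp_pos": TCP position; "eef_rot": TCP orientation; "wrist_force": force on the tool from outside, world axes, zero at the start; "ft_torque": the same for the moment, N m; "opening": finger opening in m.
Only numpy, scipy, OpenCV 4.12 (cv2) and the standard library are available. Lean on these libraries where they do the work, as an engineer would, in place of code of your own. Each camera call takes 0.05 s, during which the arm holds its last target. There are 200 camera calls.

## Working session

There is one attempt and no reset: what is moved stays moved. The work goes in short steps, Python scripts to look and compute and a tool call to move; the robot and the scene stay as the last step left them, time stands still between calls to the robot, and variables do not carry over. Pictures are saved under pics/ and viewed, about 8 in all and at most 12, crops included, and the job is handed in when it is done.

Besides the shell and the picture viewer there is one more tool, called as name(argument=value, ...), one argument or row to a line, values as JSON. send_rows: Moves the arm, as the interface text tells. Shift numbers are shares of 0.15 m and turn numbers shares of pi rad, none past 1 either way. Its arguments: {"type":"object","properties":{"deltas":{"type":"array","items":{"type":"array"}},"force":{"type":"number"}},"required":["deltas"]}

```bash
ls; mkdir -p pics; python3 - <<'E'
from cell import get_obs, eyes
import cv2,numpy as np
print({k:np.round(v,3).tolist() for k,v in get_obs().items()})
for n in("side","top"):
    im,d=eyes.read_camera(n); cv2.imwrite(f"pics/{n}0.png",im[...,::-1]); np.save(f"pics/{n}0.npy",d)
    c=eyes.calibration(n);R=cv2.Rodrigues(np.array(c["rvec"]))[0]
    print(n,np.round(c["mtx"],1).tolist(),"pos",(-R.T@np.ravel(c["tvec"])).round(3),"fwd",R[2].round(3))
E
```

```text
pics
{'t': 0.0, 'qpos': [1.184, 0.537, -0.004, 1.539, 0.003, 1.067, -0.071], 'joint_velocities': [0.001, 0.002, -0.0, -0.001, 0.0, -0.001, -0.0], 'tau': [-0.0, -58.341, 1.049, -25.911, 0.012, 0.009, -0.0], 'tcp_pos': [0.205, -0.616, 0.303], 'eef_rot': [[-0.949, -0.001, 0.315], [-0.315, 0.002, -0.949], [0.0, -1.0, -0.002]], 'wrist_force': [0.053, -0.119, 0.312], 'ft_torque': [0.037, 0.046, 0.058], 'opening': 0.085}
side [[415.4, 0.0, 280.2], [0.0, 415.4, 215.3], [0.0, 0.0, 1.0]] pos [ 0.235 -0.508  0.518] fwd [ 0.441  0.732 -0.519]
top [[430.0, 0.0, 280.1], [0.0, 430.0, 212.1], [0.0, 0.0, 1.0]] pos [0.557 0.139 1.042] fwd [ 0.048 -0.024 -0.999]
```

View pics/side0.png

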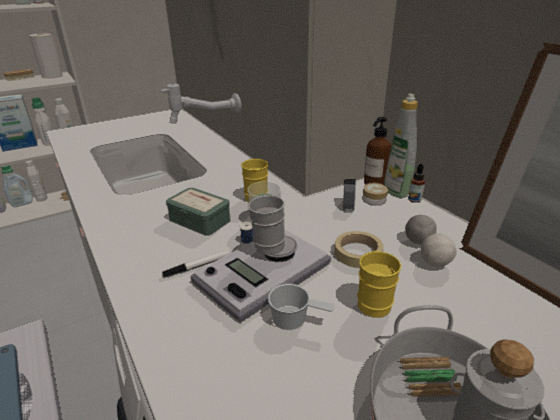

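View pics/top0.png

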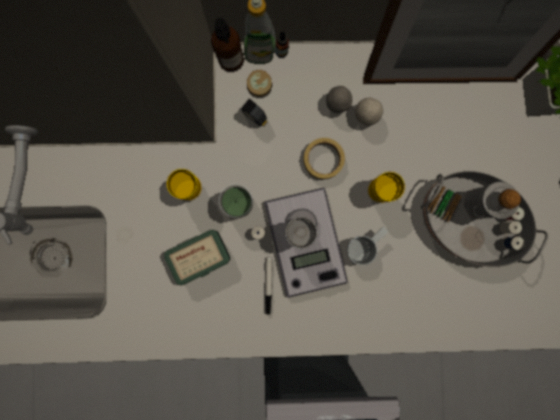

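Side view: can at (268,228) leaning toward far-left on the pan, with the pan's near-right edge visible at about (282,248). The zero key is at (237,290) and the power key at (211,271). Top view: can at (299,232), zero key at (328,276), power key at (297,284). The yellow cans are look-alikes. Next I measure from depth.

```bash
cat > h.py <<'E'
import cv2,numpy as np
from cell import get_obs, eyes
def cal(n):
    c=eyes.calibration(n);R=cv2.Rodrigues(np.array(c["rvec"],float))[0]
    return np.array(c["mtx"]),R,np.ravel(c["tvec"])
def cloud(n,d):
    K,R,t=cal(n);v,u=np.mgrid[:420,:560]
    p=np.stack([(u-K[0,2])/K[0,0]*d,(v-K[1,2])/K[1,1]*d,d],-1)
    w=(p-t)@R; w[d<=0]=np.nan; return w
def proj(n,P):
    K,R,t=cal(n);q=(np.atleast_2d(P)@R.T+t)@K.T; return q[:,:2]/q[:,2:]
def circ(xy):
    A=np.c_[2*xy,np.ones(len(xy))];s=np.linalg.lstsq(A,(xy**2).sum(1),rcond=None)[0]
    return s[:2],np.sqrt(s[2]+s[0]**2+s[1]**2)
E
python3 - <<'E'
from h import *
for n in("top","side"):
    d=np.load(f"pics/{n}0.npy");w=cloud(n,d);z=w[...,2]
    print(n,"table z",np.nanmedian(z[np.abs(z)<.015]))
    if n=="top":
        roi=np.zeros(z.shape,bool);roi[180:305,258:352]=1
        m=roi&(z>.020)&(z<.036)
        k,l,st,_=cv2.connectedComponentsWithStats(m.astype(np.uint8));i=1+st[1:,4].argmax()
        r=cv2.minAreaRect(w[l==i][:,:2].astype(np.float32)*1000);print(r,np.median(z[l==i]))
        print(cv2.boxPoints(r).round(1).tolist())
    else:
        roi=np.zeros(z.shape,bool);roi[185:300,190:332]=1
        m=roi&(z>.024)&(z<.034);k,l,st,_=cv2.connectedComponentsWithStats(m.astype(np.uint8));i=1+st[1:,4].argmax()
        r=cv2.minAreaRect(w[l==i][:,:2].astype(np.float32)*1000);print(r,np.median(z[l==i]))
    q=w[roi&(z>.06)]; print("can pts",len(q),q.min(0).round(4),q.max(0).round(4))
    q=w[roi&(z>.125)]; print("rim",len(q),circ(q[:,:2]))
im=cv2.imread("pics/side0.png");b=cv2.resize(im[185:310,185:335],None,fx=5,fy=4.8,interpolation=cv2.INTER_CUBIC)
t=cv2.imread("pics/top0.png");c=cv2.resize(t[180:305,255:355],None,fx=4.8,fy=4.8,interpolation=cv2.INTER_CUBIC)
cv2.imwrite("pics/crop_s.png",b)
cv2.imwrite("pics/crop_t.png",cv2.convertScaleAbs(c,alpha=1.7))
E
```

```text
top table z 0.0007159535463140648
((533.80908203125, 54.99928665161133), (234.69357299804688, 149.37803649902344), 12.117642402648926) 0.028566792732847297
[[403.3999938964844, 103.4000015258789], [434.79998779296875, -42.70000076293945], [664.2000122070312, 6.599999904632568], [632.9000244140625, 152.6999969482422]]
can pts 807 [0.5243 0.0409 0.1117] [0.5895 0.1063 0.1468]
rim 176 (array([0.5568153 , 0.07432519]), np.float64(0.031815394262819804))
side table z -0.0012338014971627705
((532.828369140625, 54.81943893432617), (225.13528442382812, 139.47108459472656), 12.13878059387207) 0.026833206464987033
can pts 2020 [0.5223 0.0396 0.06  ] [0.667  0.2521 0.1426]
rim 519 (array([0.55586496, 0.07364752]), np.float64(0.03157219775078063))
```

View pics/crop_s.png

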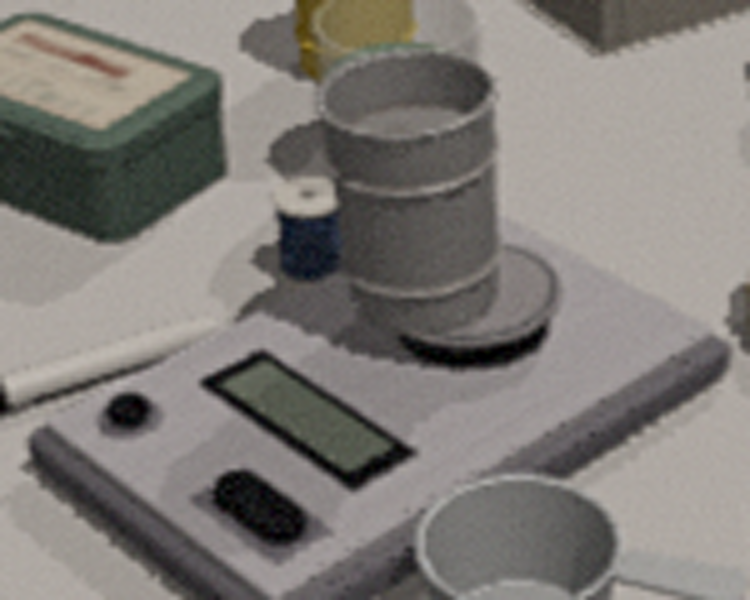

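View pics/crop_t.png

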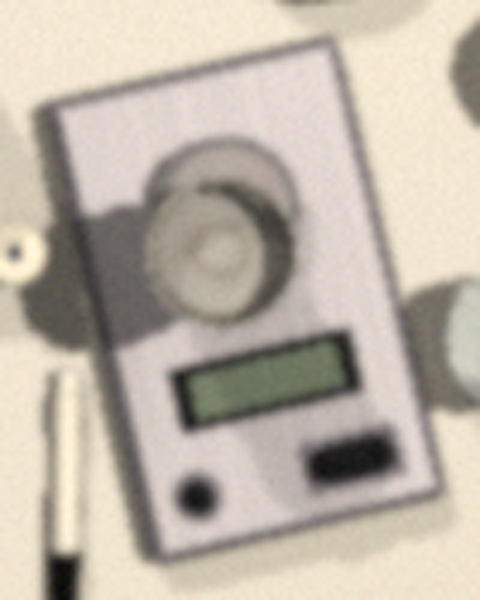

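send_rows(
  deltas=[
    [[-0.264,0,-0.17],[0,0,0],165],
    [[-0.264,0,-0.17],[0,0,0],165],
    [[-0.264,0,-0.17],[0,0,0],165],
    [[-0.264,0,-0.17],[0,0,0],165],
    [[-0.264,0,-0.17],[0,0,0],165],
    [[-0.264,0,-0.17],[0,0,0],165],
    [[-0.264,0,-0.17],[0,0,0],165],
    [[-0.264,0,-0.17],[0,0,0],165],
    [[-0.264,0,-0.17],[0,0,0],165],
    [[-0.264,0,-0.17],[0,0,0],165],
  ],
  force=20,
)

```text
t: 1.1
tcp_pos: [0.501, -0.2483, 0.3037]
eef_rot: [[-0.949, -0.0, 0.315], [-0.315, 0.0, -0.949], [0.0, -1.0, -0.0]]
wrist_force: [-0.1, -0.4, 0.3]
opening: 0.0301
```

send_rows(
  deltas=[
    [[-0.061,0,-0.305],[0,0,0],165],
    [[-0.061,0,-0.305],[0,0,0],165],
    [[-0.061,0,-0.305],[0,0,0],165],
    [[-0.061,0,-0.305],[0,0,0],165],
    [[-0.061,0,-0.305],[0,0,0],165],
    [[-0.061,0,-0.305],[0,0,0],165],
    [[-0.061,0,-0.305],[0,0,0],165],
    [[-0.061,0,-0.305],[0,0,0],165],
  ],
)

```text
t: 1.9
tcp_pos: [0.4537, 0.1221, 0.3038]
eef_rot: [[-0.949, -0.0, 0.315], [-0.315, -0.0, -0.949], [0.0, -1.0, 0.0]]
wrist_force: [1.5, 0.6, -0.2]
opening: 0.0302
```

send_rows(
  deltas=[
    [[0,0,0],[0,-0.0472,0],165],
    [[0,0,0],[0,-0.0472,0],165],
    [[0,0,0],[0,-0.0472,0],165],
    [[0,0,0],[0,-0.0472,0],165],
    [[0,0,0],[0,-0.0472,0],165],
    [[0,0,0],[0,-0.0472,0],165],
    [[0,0,0],[0,-0.0472,0],165],
    [[0,0,0],[0,-0.0472,0],165],
  ],
)

```text
t: 2.7
tcp_pos: [0.4541, 0.1203, 0.3036]
eef_rot: [[-0.058, -0.001, 0.998], [-0.998, -0.0, -0.058], [0.0, -1.0, -0.001]]
wrist_force: [0.6, 0.2, 0.6]
opening: 0.0301
```

send_rows(
  deltas=[
    [[0,0,0],[0,-0.0472,0],165],
    [[0,0,0],[0,-0.0472,0],165],
    [[0,0,0],[0,-0.0472,0],165],
    [[0,0,0],[0,-0.0472,0],165],
    [[0,0,0],[0,-0.0472,0],165],
    [[0,0,0],[0,-0.0472,0],165],
    [[0,0,0],[0,-0.0472,0],165],
    [[0,0,0],[0,-0.0472,0],165],
  ],
)

```text
t: 3.5
tcp_pos: [0.4542, 0.1203, 0.3036]
eef_rot: [[0.904, -0.001, 0.428], [-0.428, -0.0, 0.904], [-0.0, -1.0, -0.0]]
wrist_force: [0.5, -0.6, -0.2]
opening: 0.0302
```

send_rows(
  deltas=[
    [[0,0,0],[0,0,-0.0389],165],
    [[0,0,0],[0,0,-0.0389],165],
    [[0,0,0],[0,0,-0.0389],165],
    [[0,0,0],[0,0,-0.0389],165],
    [[0,0,0],[0,0,-0.0389],165],
    [[0,0,0],[0,0,0],165],
  ],
)

```text
t: 4.1
tcp_pos: [0.4525, 0.1212, 0.3028]
eef_rot: [[0.743, 0.513, 0.43], [-0.352, -0.247, 0.903], [0.569, -0.822, -0.003]]
wrist_force: [-0.8, 0.8, 0.3]
opening: 0.0301
```

```bash
python3 - <<'E'
from h import *
o=get_obs()
print({k:np.round(o[k],4).tolist() for k in("t","qpos","tcp_pos","eef_rot","opening","wrist_force")})
im,d=eyes.read_camera("side"); cv2.imwrite("pics/side1.png",im[...,::-1])
w=cloud("side",d);p=o["tcp_pos"];R=np.array(o["eef_rot"]);q=(w-p)@R
print("tip px",proj("side",p+R@[0,.073,0]))
m=(q[...,1]>.03)&(q[...,1]<.11)&(abs(q[...,0])<.03)&(abs(q[...,2])<.06)
s=q[m];print(len(s));
for a in np.arange(.03,.10,.01):
    b=s[(s[:,1]>a)&(s[:,1]<a+.01)]
    if len(b):print(round(a,3),len(b),b.min(0).round(4),b.max(0).round(4))
E
```

```text
{'t': 4.1, 'qpos': [-0.0532, 0.1807, -0.6444, 2.244, 1.0488, 0.7684, -0.3413], 'tcp_pos': [0.4525, 0.1212, 0.3028], 'eef_rot': [[0.7433, 0.5127, 0.4296], [-0.3517, -0.2468, 0.903], [0.569, -0.8223, -0.0032]], 'opening': 0.0301, 'wrist_force': [-0.8341, 0.7597, 0.3142]}
tip px [[221.79758441 154.09812187]]
479
0.03 97 [-0.0102  0.0302 -0.0376] [0.0138 0.0396 0.0286]
0.04 121 [-0.0111  0.0401 -0.032 ] [0.0117 0.0499 0.0208]
0.05 113 [-0.0103  0.0501 -0.0314] [0.0117 0.06   0.0182]
0.06 109 [-0.0108  0.06   -0.0315] [0.0116 0.0699 0.02  ]
0.07 39 [-0.0098  0.07   -0.0242] [0.0114 0.0744 0.0183]
```

View pics/side1.png

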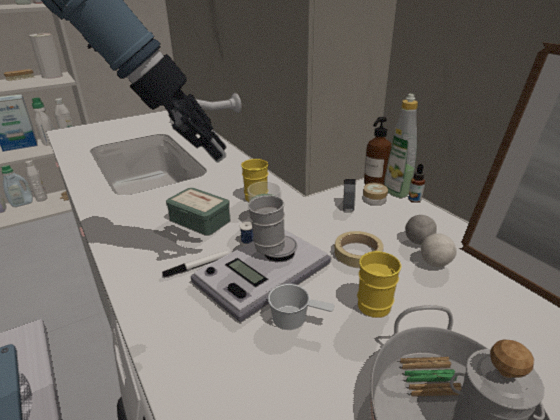

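The closed-up fingertips are in the air at about (222,154), 73 mm ahead of the TCP as stated. I descend behind the can and approach to just short of contact.

send_rows(
  deltas=[
    [[-0.14,0.202,0.016],[0,0,0],165],
    [[-0.14,0.202,0],[0,0,0],165],
    [[-0.14,0.202,0],[0,0,0],165],
    [[-0.14,0.202,0],[0,0,0],165],
    [[-0.14,0.202,0],[0,0,0],165],
    [[0,0,0],[0,0,0],165],
  ],
)

```text
t: 4.75
tcp_pos: [0.4532, 0.1203, 0.1145]
eef_rot: [[0.747, 0.501, 0.436], [-0.356, -0.252, 0.9], [0.561, -0.828, -0.01]]
wrist_force: [-0.5, -0.2, 0.9]
opening: 0.0302
```

```bash
cat >> h.py <<'E'
D=np.array([.904,-.427]);L=np.array([.43,.903])
def look(tag,pan={"top":(.5778,.0644),"side":(.5768,.0642)}):
    o=get_obs();R=np.array(o["eef_rot"]);p=np.array(o["tcp_pos"]);F=p+R@[.011,.073,0]
    print("t",round(o["t"],2),"tcp",p.round(4),"F",F.round(4),"f",np.round(o["wrist_force"],2),"tilt y",R[:,1].round(3))
    print(" F->pan along,lat",((np.array([.5773,.0643])-F[:2])@np.c_[D,L]*1000).round(1))
    for n in("top","side"):
        im,d=eyes.read_camera(n);cv2.imwrite(f"pics/{n}_{tag}.png",im[...,::-1]);w=cloud(n,d)
        c=np.array(pan[n]);r=np.hypot(w[...,0]-c[0],w[...,1]-c[1])
        q=(w-p)@R; rob=(q[...,1]<.085)&(np.abs(q[...,0])<.06)&(np.abs(q[...,2])<.07)
        a=w[(r<.065)&(w[...,2]>.125)&(w[...,2]<.155)&~rob]
        if len(a)>20:
            cc,rr=circ(a[:,:2]);e=cc-c
            print(" ",n,"rim-pan xy mm",(e*1000).round(1),"along,lat",(e@np.c_[D,L]*1000).round(1),"r",(rr*1000).round(1),len(a))
            # rim-ring only: highest points -> tilt plane
            b=a[a[:,2]>np.percentile(a[:,2],50)];
            print("    ztop",np.percentile(a[:,2],95).round(4))
E
python3 -c "
from h import *
look('2')"
```

```text
t 4.75 tcp [0.4532 0.1203 0.1145] F [0.4981 0.0979 0.0603] f [-0.54 -0.22  0.95] tilt y [ 0.501 -0.252 -0.828]
 F->pan along,lat [86.   3.7]
  top rim-pan xy mm [-21.    9.9] along,lat [-23.2  -0.1] r 31.8 175
    ztop 0.1447
  side rim-pan xy mm [-21.2   9.5] along,lat [-23.2  -0.5] r 31.6 520
    ztop 0.1407
```

send_rows(
  deltas=[
    [[0.019,-0.028,0.023],[0,0,0],165],
    [[0.05,0.034,0],[0,0,0],165],
    [[0.05,0.034,0],[0,0,0],165],
    [[0.05,0.034,0],[0,0,0],165],
    [[0.05,0.034,0],[0,0,0],165],
    [[0,0,0],[0,0,0],165],
  ],
)

```text
t: 5.45
tcp_pos: [0.4906, 0.1086, 0.1252]
eef_rot: [[0.74, 0.513, 0.436], [-0.358, -0.249, 0.9], [0.57, -0.822, -0.001]]
wrist_force: [-0.2, -0.4, 0.0]
opening: 0.0305
```

```bash
python3 -c "
from h import *
look('3')
im=cv2.imread('pics/side_3.png');cv2.imwrite('pics/c3.png',cv2.resize(im[160:310,170:340],None,fx=4,fy=4,interpolation=cv2.INTER_CUBIC))"
```

```text
t 5.45 tcp [0.4906 0.1086 0.1252] F [0.5361 0.0865 0.0714] f [-0.23 -0.37  0.01] tilt y [ 0.513 -0.249 -0.822]
 F->pan along,lat [46.7 -2.4]
  top rim-pan xy mm [-20.8   9.7] along,lat [-22.9  -0.2] r 31.9 107
    ztop 0.1449
  side rim-pan xy mm [-21.1   9.7] along,lat [-23.2  -0.3] r 31.7 319
    ztop 0.1411
```

View pics/c3.png

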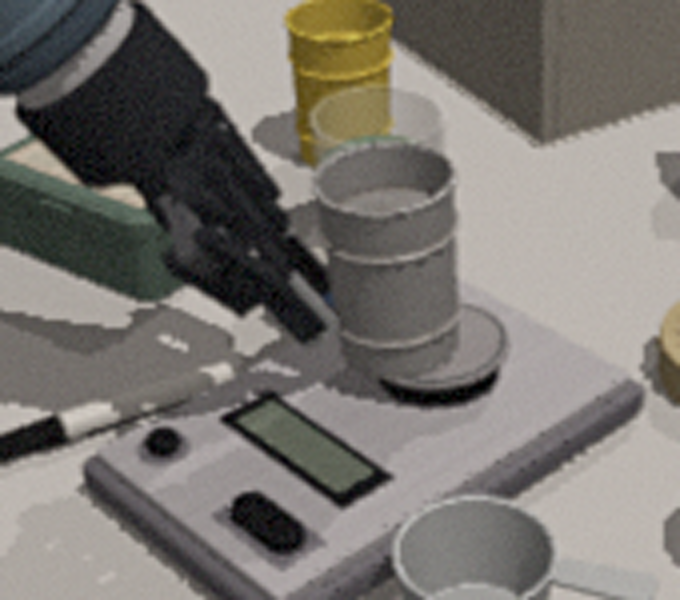

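The fingertips at (320,325) in the crop are right beside the can, which has not moved. I correct height and lateral offset slightly, then push slowly.

send_rows(
  deltas=[
    [[-0.015,0.022,-0.015],[0,0,0],165],
    [[0,0,0],[0,0,0],165],
    [[0.011,0.0075,0],[0,0,0],165],
    [[0.011,0.0075,0],[0,0,0],165],
    [[0.011,0.0075,0],[0,0,0],165],
    [[0.011,0.0075,0],[0,0,0],165],
    [[0,0,0],[0,0,0],165],
  ],
)

```text
t: 6.25
tcp_pos: [0.4958, 0.1041, 0.1209]
eef_rot: [[0.741, 0.512, 0.434], [-0.357, -0.248, 0.901], [0.569, -0.822, -0.001]]
wrist_force: [-0.7, 0.4, 0.8]
opening: 0.0302
```

```bash
python3 -c "
from h import *
look('4')"
```

```text
t 6.25 tcp [0.4958 0.1041 0.1209] F [0.5413 0.0821 0.0672] f [-0.71  0.44  0.79] tilt y [ 0.512 -0.248 -0.822]
 F->pan along,lat [40.1 -0.6]
  top rim-pan xy mm [-15.9   6.4] along,lat [-17.1  -1.1] r 31.8 114
    ztop 0.1453
  side rim-pan xy mm [-16.6   5.9] along,lat [-17.5  -1.8] r 31.7 342
    ztop 0.1413
```

send_rows(
  deltas=[
    [[0.011,0.0075,0.004],[0,0,0],165],
    [[0.011,0.0075,0.004],[0,0,0],165],
    [[0.011,0.0075,0],[0,0,0],165],
    [[0.011,0.0075,0],[0,0,0],165],
    [[0,0,0],[0,0,0],165],
    [[0,0,0],[0,0,0],165],
  ],
)

```text
t: 6.95
tcp_pos: [0.5033, 0.1018, 0.1209]
eef_rot: [[0.741, 0.512, 0.434], [-0.357, -0.248, 0.901], [0.569, -0.822, -0.001]]
wrist_force: [-0.4, 1.4, -0.3]
opening: 0.0301
```

```bash
python3 -c "
from h import *
look('5')"
```

```text
t 6.95 tcp [0.5033 0.1018 0.1209] F [0.5488 0.0798 0.0671] f [-0.42  1.39 -0.3 ] tilt y [ 0.512 -0.248 -0.822]
 F->pan along,lat [32.3 -1.7]
  top rim-pan xy mm [-7.2  3.5] along,lat [-8.   0.1] r 31.8 124
    ztop 0.1449
  side rim-pan xy mm [-7.4  3.1] along,lat [-8.1 -0.4] r 31.6 363
    ztop 0.1416
```

send_rows(
  deltas=[
    [[0.011,0.0075,0.001],[0,0,0],165],
    [[0.011,0.0075,0],[0,0,0],165],
    [[0.009,0.006,0],[0,0,0],165],
    [[0,0,0],[0,0,0],165],
    [[0,0,0],[0,0,0],165],
  ],
)

```text
t: 7.55
tcp_pos: [0.5084, 0.0995, 0.121]
eef_rot: [[0.741, 0.512, 0.434], [-0.357, -0.248, 0.901], [0.569, -0.823, -0.001]]
wrist_force: [-0.8, 0.4, -0.5]
opening: 0.0298
```

```bash
python3 -c "
from h import *
look('6')"
```

```text
t 7.55 tcp [0.5084 0.0995 0.121 ] F [0.5539 0.0775 0.0672] f [-0.8   0.45 -0.49] tilt y [ 0.512 -0.248 -0.823]
 F->pan along,lat [26.8 -1.8]
  top rim-pan xy mm [-1.1  0.9] along,lat [-1.3  0.3] r 31.8 139
    ztop 0.1448
  side rim-pan xy mm [-1.3  0.3] along,lat [-1.3 -0.3] r 31.7 370
    ztop 0.141
```

send_rows(
  deltas=[
    [[0.005,0.0033,0],[0,0,0],165],
    [[0,0,0],[0,0,0],165],
    [[-0.011,-0.0075,0],[0,0,0],165],
    [[-0.022,-0.015,0],[0,0,0],165],
    [[-0.05,-0.034,0],[0,0,0],165],
    [[-0.1,-0.068,0],[0,0,0],165],
    [[-0.1,-0.068,0],[0,0,0],165],
    [[-0.1,-0.068,0],[0,0,0],165],
    [[0,0,0],[0,0,0],165],
    [[0,0,0],[0,0,0],165],
  ],
)

```text
t: 8.65
tcp_pos: [0.4465, 0.1296, 0.1205]
eef_rot: [[0.742, 0.512, 0.433], [-0.355, -0.247, 0.901], [0.569, -0.822, -0.001]]
wrist_force: [-0.2, -0.3, -0.6]
opening: 0.0301
```

```bash
python3 -c "
from h import *
look('7')
a=cv2.imread('pics/side_7.png')[180:280,220:320];b=cv2.imread('pics/top_7.png')[185:285,255:355]
cv2.imwrite('pics/c7.png',np.hstack([cv2.resize(a,(400,400),interpolation=2),cv2.convertScaleAbs(cv2.resize(b,(400,400),interpolation=2),alpha=1.7)]))"
```

```text
t 8.65 tcp [0.4465 0.1296 0.1205] F [0.492  0.1077 0.0667] f [-0.17 -0.27 -0.6 ] tilt y [ 0.512 -0.247 -0.822]
 F->pan along,lat [95.6 -2.5]
  top rim-pan xy mm [-2.4  1.6] along,lat [-2.9  0.4] r 31.8 177
    ztop 0.1454
  side rim-pan xy mm [-2.4  1.1] along,lat [-2.7 -0. ] r 31.7 555
    ztop 0.1413
```

View pics/c7.png

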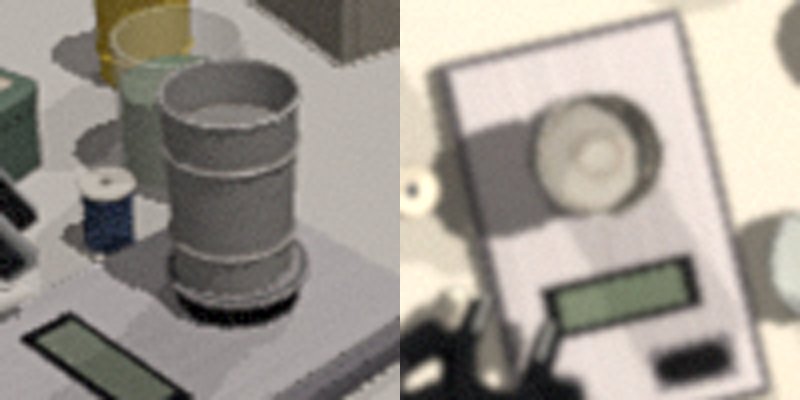

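The can stands upright with the pan ring visible all round it. In the side half it runs from (167,270) to (308,265), slightly more on the right, and both cameras put the rim about 2.8 mm off. That is within the 6 mm limit, so I measure the zero key and raise and straighten the tool.

send_rows(
  deltas=[
    [[0.12,-0.22,0],[0,0,0],255],
    [[0.12,-0.22,0],[0,0,0],255],
    [[0.12,-0.22,0],[0,0,0],255],
    [[0,0,0],[0,0,0.0389],255],
    [[0,0,0],[0,0,0.0389],255],
    [[0,0,0],[0,0,0.0389],255],
    [[0,0,0],[0,0,0.0389],255],
    [[0,0,0],[0,0,0.0389],255],
    [[0,0,0],[0,0,0],255],
  ],
)

```text
t: 9.65
tcp_pos: [0.4381, 0.1316, 0.2322]
eef_rot: [[0.897, 0.013, 0.442], [-0.442, -0.01, 0.897], [0.016, -1.0, -0.003]]
wrist_force: [0.3, -0.3, -0.2]
opening: 0.0003
```

```bash
python3 - <<'E'
from h import *
o=get_obs();p=o["tcp_pos"];R=np.array(o["eef_rot"]);print(o["t"],p,R.round(3).tolist(),o["opening"])
# keys: dark blobs, from the first pictures, rays cut at z=.0355
for n,roi in(("top",(255,305,285,345)),("side",(262,305,200,255))):
    g=cv2.imread(f"pics/{n}0.png",0);y0,y1,x0,x1=roi
    m=(g[y0:y1,x0:x1]<(45 if n=="side" else 35)).astype(np.uint8)
    k,l,st,ce=cv2.connectedComponentsWithStats(m)
    K,Rc,t=cal(n);w=cloud(n,np.load(f"pics/{n}0.npy"))
    for i in range(1,k):
        if st[i,4]<15:continue
        u,v=ce[i]+[x0,y0];ray=Rc.T@np.linalg.solve(K,[u,v,1]);c=-Rc.T@t
        X=c+ray*(.0355-c[2])/ray[2]
        print(n,np.round([u,v],1),st[i,4],X.round(4),"depth z",np.nanmedian(w[y0:y1,x0:x1][l==i][:,2]).round(4),"scale xy",np.round([(X[0]-.5333)*.9777+(X[1]-.0549)*.2099,-(X[0]-.5333)*.2099+(X[1]-.0549)*.9777],4))
E
```

```text
9.65 [0.4381295  0.13158897 0.23216138] [[0.897, 0.013, 0.442], [-0.442, -0.01, 0.897], [0.016, -1.0, -0.003]] 0.00033385944691314147
top [293.2 262.8] 20 [0.4867 0.0869 0.0355] depth z 0.0296 scale xy [-0.0389  0.0411]
top [327.9 275.2] 109 [0.456  0.0066 0.0355] depth z 0.0359 scale xy [-0.0857 -0.031 ]
top [295.4 283.2] 23 [0.4394 0.0827 0.0355] depth z 0.0358 scale xy [-0.086   0.0469]
side [238.9 272.9] 69 [0.476  0.0402 0.0355] depth z 0.0282 scale xy [-0.0591 -0.0024]
side [210.3 270.2] 43 [0.4348 0.0753 0.0355] depth z 0.0336 scale xy [-0.0921  0.0407]
side [236.3 290.3] 172 [4.508e-01 2.000e-04 3.550e-02] depth z 0.0337 scale xy [-0.0921 -0.0362]
```

send_rows(
  deltas=[
    [[0.118,0,-0.179],[0,0,0],255],
    [[0.118,0,-0.179],[0,0,0],255],
    [[0.118,0,-0.179],[0,0,0],255],
    [[0.118,0,-0.179],[0,0,0],255],
    [[0,0.19,0],[0,0,0],255],
    [[0,0.19,0],[0,0,0],255],
    [[0,0.19,0],[0,0,0],255],
    [[0,0.17,0],[0,0,0],255],
    [[0,0,0],[0,0,0],255],
  ],
)

```text
t: 10.55
tcp_pos: [0.4517, 0.0053, 0.1206]
eef_rot: [[0.901, 0.009, 0.433], [-0.433, -0.013, 0.901], [0.014, -1.0, -0.008]]
wrist_force: [-0.1, -0.5, -0.7]
opening: 0.0
```

```bash
python3 -c "
from h import *
look('8')
a=cv2.imread('pics/side_8.png')[160:320,170:330];b=cv2.imread('pics/top_8.png')[190:310,255:375]
cv2.imwrite('pics/c8.png',np.hstack([cv2.resize(a,(400,400),interpolation=2),cv2.convertScaleAbs(cv2.resize(b,(400,400),interpolation=2),alpha=1.7)]))"
```

```text
t 10.55 tcp [0.4517 0.0053 0.1206] F [ 4.623e-01 -4.000e-04  4.780e-02] f [-0.13 -0.54 -0.66] tilt y [ 0.009 -0.013 -1.   ]
 F->pan along,lat [ 76.3 107.9]
  top rim-pan xy mm [-2.4  1.6] along,lat [-2.9  0.4] r 31.8 179
    ztop 0.1455
  side rim-pan xy mm [-2.4  1.2] along,lat [-2.7  0.1] r 31.6 553
    ztop 0.1412
```

View pics/c8.png

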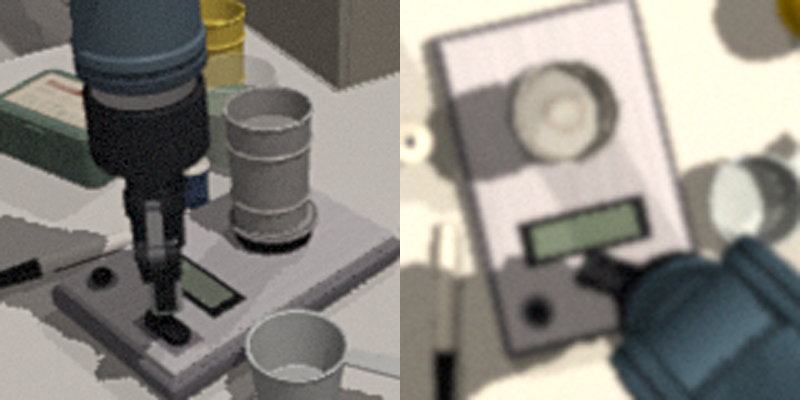

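The fingertips are directly above the zero key: (165,300) in the side half, with the key at (168,328). The power key at (100,277) is well clear. I press now.

send_rows(
  deltas=[
    [[0,0.055,0],[0,0,0],255],
    [[0,0.015,0],[0,0,0],255],
    [[0,0.01,0],[0,0,0],255],
    [[0,0.01,0],[0,0,0],255],
    [[0,0.01,0],[0,0,0],255],
    [[0,0.005,0],[0,0,0],255],
    [[0,0,0],[0,0,0],255],
  ],
)

```text
t: 11.35
tcp_pos: [0.4544, 0.0049, 0.1071]
eef_rot: [[0.9, 0.013, 0.435], [-0.435, -0.011, 0.9], [0.017, -1.0, -0.005]]
wrist_force: [-0.4, -1.4, 2.1]
opening: 0.0
```

send_rows(
  deltas=[
    [[0,0.01,0],[0,0,0],255],
    [[0,0.01,0],[0,0,0],255],
    [[0,0.006,0],[0,0,0],255],
    [[0,0,0],[0,0,0],255],
    [[0,0,0],[0,0,0],255],
  ],
)

```text
t: 11.85
tcp_pos: [0.4544, 0.0049, 0.1033]
eef_rot: [[0.9, 0.013, 0.435], [-0.435, -0.012, 0.9], [0.017, -1.0, -0.005]]
wrist_force: [0.2, -0.5, 5.2]
opening: -0.0
```

send_rows(
  deltas=[
    [[0,0.007,0],[0,0,0],255],
    [[0,0.004,0],[0,0,0],255],
    [[0,0,0],[0,0,0],255],
    [[0,0,0],[0,0,0],255],
  ],
)

```text
t: 12.25
tcp_pos: [0.4544, 0.005, 0.1027]
eef_rot: [[0.9, 0.014, 0.435], [-0.435, -0.013, 0.901], [0.018, -1.0, -0.006]]
wrist_force: [-5.7, -1.2, 24.0]
opening: 0.0004
```

The force jumped to 24 N, so the key is on its stop. I lift off and check.

send_rows(
  deltas=[
    [[0,-0.03,0],[0,0,0],255],
    [[0,-0.06,0],[0,0,0],255],
    [[0,-0.15,0],[0,0,0],255],
    [[0,-0.25,0],[0,0,0],255],
    [[0,-0.25,0],[0,0,0],255],
    [[-0.2,0,-0.2],[0,0,0],255],
    [[-0.2,0,-0.2],[0,0,0],255],
    [[-0.1,0,-0.2],[0,0,0],255],
    [[0,0,0],[0,0,0],255],
    [[0,0,0],[0,0,0],255],
  ],
)

```text
t: 13.25
tcp_pos: [0.346, -0.0426, 0.2119]
eef_rot: [[0.9, 0.014, 0.436], [-0.436, -0.012, 0.9], [0.017, -1.0, -0.005]]
wrist_force: [0.3, -0.4, -0.8]
opening: -0.0002
```

```bash
python3 -c "
from h import *
look('9')
w=cloud('side',eyes.read_camera('side')[1]);print('key z',np.nanmedian(w[288:293,234:239,2]).round(4),'before',np.nanmedian(cloud('side',np.load('pics/side0.npy'))[288:293,234:239,2]).round(4))
cv2.imwrite('pics/c9.png',cv2.resize(cv2.imread('pics/side_9.png')[160:320,150:350],(750,600),interpolation=2))"
```

```text
t 13.25 tcp [ 0.346  -0.0426  0.2119] F [ 0.3569 -0.0483  0.1391] f [ 0.32 -0.4  -0.75] tilt y [ 0.014 -0.012 -1.   ]
 F->pan along,lat [151.2 196.4]
  top rim-pan xy mm [-2.4  1.6] along,lat [-2.9  0.4] r 31.8 180
    ztop 0.1453
  side rim-pan xy mm [-2.4  1.1] along,lat [-2.7 -0.1] r 31.6 550
    ztop 0.1414
key z 0.0339 before 0.034
```

View pics/c9.png

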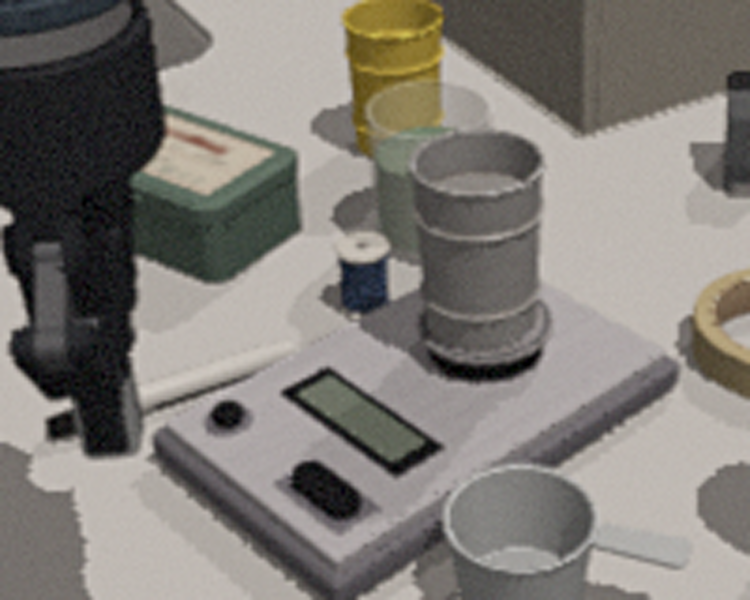

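The can stands upright on the pan at (480,250), the zero key at (327,490) is back to its first height (0.034 m measured both times), and the robot touches nothing. I hand in.

```bash
python3 -c "
from cell import workorder,get_obs
print(workorder.job_done(), get_obs()['t'])"
```

```text
the job is handed in; nothing more can be done
the job is handed in; nothing more can be done
```

The can now stands near the middle of the pan, and the zero key has been pressed fully and released. I handed the job in at about 13.5 s of the 53 s; it reports no verdict.

- **Can:** I pushed it about 16 mm toward the centre with two half-open fingertips low on its side, in slow steps, then backed off. Both cameras put the rim 2.8 mm from the pan's axis, which means about 2 mm at the foot against the 6 mm limit. It was upright and did not shift during the key press. When I let go, the pan settled back and the rim drifted about 1.5 mm.
- **Pan:** I did not measure its tilt directly. From the can's offset it should be about 0.007 rad, against the limit of 0.04.
- **Zero key:** The force rose to 5.2 N, then jumped to 24 N when the key reached its stop. Afterwards it was back at its starting height.
- **Other things:** The fingertips stayed well clear of the power key. Nothing else showed any shift in the last picture, though I did not measure their positions.
- **Disagreement:** The two cameras differed by about 8 mm on where the zero key's centre was, so I aimed between them. A close-up before pressing confirmed the fingertips were over the key.

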